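# Close the food box: lid on, four clips down corner to opposite corner

### The arm

A 6-joint arm with a two-finger parallel gripper is mounted at the origin on a cart in front of the work surface, level with it; the furniture and walls round the work are solid. World frame = base frame: x ahead of the robot, y to its left, z up, the work surface at z = 0. Lengths are in mm, angles in rad, forces in N, time in s.
With the tool pointing down it reaches from about 400 to 925 mm from the base axis. Payload 12.5 kg.
Tool frame: the origin (TCP) lies at the very end of the fingers, on their centre line; the grasp point (between the pads) lies grip_depth behind it (grip_depth is the distance from the TCP to the grasp point, in mm); z points along the fingers, y is the line along which they close (so a half turn about z gives the same grasp; the last joint's range is limited). The gripper opens to 95 mm and grips with 3 to 60 N. Pads are 20 mm wide; open, the fingers measure 119 mm over their backs; the gripper's body (75 mm by 180 mm) begins 59 mm behind the grasp point.
Start: joints at [-1.267, 0.491, 1.559, -0, 1.092, -0.106], TCP at [249.04, -573.259, 214.661] pointing down, gripper open.
Joint ranges: [-3.1, 3.1], [-0.84, 2.19], [0.05, 2.79], [-1.13, 4.28], [0.06, 2.93], [-2.69, 2.69]. Speed limits (rad/s): [2.22, 2.22, 2.79, 3.14, 3.14, 3.14].

### API

Orientations are given as [roll, pitch, yaw] about the fixed x, y, z axes, in that order (R = Rz(yaw) Ry(pitch) Rx(roll)).
In Python, from cell import state, read_camera, job_done, grip_depth gives the robot as it stands.
- The arm moves only by the tool drive_tool, never from a script. Its argument "targets" is a list of rows, each an object with "jaw": the opening, from 0 (shut) to 1 (fully open); "travel": the shift along the tool's x, y, z in m, a list of three; "twist": the turn about the tool's z in rad. In form: [{"jaw": jaw, "travel": [tx, ty, tz], "twist": twist}, ...]. A call has 1 to 8 rows; each row is the pose to reach, as a shift and turn from the pose commanded when the call began, along the tool's axes at that moment; what a row does not reach only later rows make up. A row lasts 1/12 s, in which the tool goes at most 41.7 mm and 7.16 degrees, less where a joint would pass 70% of its speed; a pose out of reach is approached as far as the arm can. A call with a gripper value outside its range is refused whole. The fingers move at their own pace and stop on an object; the grip force is fixed at half the most. Time passes only in rows, so rows that repeat a pose let the fingers close. It gives the time, the measured TCP pose, the force, the opening and the grip force at its end, in the units of the state.
- state(): the state, without advancing time (a new reading comes with each control period).
- read_camera(name): name is "scene" or "top"; returns a dict with "frame" (400x640x3 uint8, red, green, blue), "fx", "fy", "cx", "cy" (pixels), "R" (3x3) and "t" (3): a world point X has camera coordinates R X + t. Camera axes: x right, y down, z forward; pixel columns grow to the right and rows downward; lengths in mm; the calibration is good to about 2 mm. A picture is of the moment at which its call begins. There is no depth.
- job_done(): hands the job in; it is judged then, once.
The state is a dict: "t": time; "joints": joint angles; "qvel": joint speeds; "tau": joint torques, N m; "eef_pos": TCP position; "tcp_rot": TCP orientation; "ft_force": force on the tool from outside, world axes, zero at the start; "moment": the same for the moment, N m; "opening": opening from 0.0 (shut) to 1.0 (fully open); "grip_force": force on a finger pad.
Only numpy, scipy, OpenCV 4.12 (cv2) and the standard library are available. Lean on these libraries where they do the work, as an engineer would, in place of code of your own. Each camera call takes 0.05 s, during which the arm holds its last target. There are 200 camera calls.

### The job

Pick up the lid by its handle and set it squarely on the black food box, flat on the rim, with its handle parallel to the two rows of clips. Then snap the four hinged clips fully down over the lid in opposite-corner order: after the first clip do the one diagonally across from it, and only then the other two. Do not disturb the jars and the ramekin standing around.

Things in the scene. Friction and masses are not known exactly. Their poses are not given: they have to be found in the camera images.
- box: Black square-topped food box, 163 x 177 x 148 mm (x, y, z), standing upright and fixed to the table; its mouth is to be covered. A steel band under its rim carries four clips, two along its left (+y) side and two along its right (-y) side. Origin: centre of its underside; z up, x roughly away from the robot (turned up to 20 degrees), y to the left.
- box_rim (a point): Centre of the box's flat top, 148 mm above its underside; axes as the box's. The seated lid's origin lies here.
- lid: Loose thin whitish lid, 170 x 184 x 6 mm (x, y, z), about 0.16 kg, with a steel bar handle on top. Origin: centre of its underside; z up. It simply lies on the box's flat top (no skirt, nothing locates it), its x axis along the box's x, either way round, so the handle is parallel to the clip rows. When centred, its y edges are 8 mm from the clips' hinge brackets.
- lid_grip (a point): Middle of the lid's handle bar, 38 mm above the lid's underside. The bar runs along the lid's x axis, 84 mm long, 14 mm wide (y), 12 mm high (32 to 44 mm above the lid's underside), on two posts 34 mm either side of the middle; 26 mm clear under it.
- clip_near_left (a joint): Angle of the near left clip, a steel flap hinged at the box's left side (axis along the box's x). 0: open, standing up, leaning 0.26 rad outward; grows as it swings in over the lid; 1.83: shut, level, its nose on the seated lid (1.95 with no lid). An over-centre spring: let go below 0.95 it springs open, above it snaps down. About 2 N at the tip pushes it over.
- clip_near_left_hinge (a point): Hinge of this clip, at x -50, y +103, z 162 mm in the box's frame, mid-width of the flap; axes as the box's. The seated lid's top is 8 mm below it. The flap is 64 mm long, 30 mm wide, 5 mm thick, with a rubber nose on its inner face 22 mm from the hinge; when shut its top face is 5 mm above the hinge.
- clip_near_left_tip (a point): Free end of this flap, 62 mm from its hinge (a lip 8 mm high stands on the outer face there; on top when shut).
- clip_near_right (a joint): Angle of the near right clip, a steel flap hinged at the box's right side (axis along the box's x). 0: open, standing up, leaning 0.26 rad outward; grows as it swings in over the lid; 1.83: shut, level, its nose on the seated lid (1.95 with no lid). An over-centre spring: let go below 0.95 it springs open, above it snaps down. About 2 N at the tip pushes it over.
- clip_near_right_hinge (a point): Hinge of this clip, at x -50, y -103, z 162 mm in the box's frame, mid-width of the flap; axes as the box's. The seated lid's top is 8 mm below it. The flap is 64 mm long, 30 mm wide, 5 mm thick, with a rubber nose on its inner face 22 mm from the hinge; when shut its top face is 5 mm above the hinge.
- clip_near_right_tip (a point): Free end of this flap, 62 mm from its hinge (a lip 8 mm high stands on the outer face there; on top when shut).
- clip_far_left (a joint): Angle of the far left clip, a steel flap hinged at the box's left side (axis along the box's x). 0: open, standing up, leaning 0.26 rad outward; grows as it swings in over the lid; 1.83: shut, level, its nose on the seated lid (1.95 with no lid). An over-centre spring: let go below 0.95 it springs open, above it snaps down. About 2 N at the tip pushes it over.
- clip_far_left_hinge (a point): Hinge of this clip, at x +50, y +103, z 162 mm in the box's frame, mid-width of the flap; axes as the box's. The seated lid's top is 8 mm below it. The flap is 64 mm long, 30 mm wide, 5 mm thick, with a rubber nose on its inner face 22 mm from the hinge; when shut its top face is 5 mm above the hinge.
- clip_far_left_tip (a point): Free end of this flap, 62 mm from its hinge (a lip 8 mm high stands on the outer face there; on top when shut).
- clip_far_right (a joint): Angle of the far right clip, a steel flap hinged at the box's right side (axis along the box's x). 0: open, standing up, leaning 0.26 rad outward; grows as it swings in over the lid; 1.83: shut, level, its nose on the seated lid (1.95 with no lid). An over-centre spring: let go below 0.95 it springs open, above it snaps down. About 2 N at the tip pushes it over.
- clip_far_right_hinge (a point): Hinge of this clip, at x +50, y -103, z 162 mm in the box's frame, mid-width of the flap; axes as the box's. The seated lid's top is 8 mm below it. The flap is 64 mm long, 30 mm wide, 5 mm thick, with a rubber nose on its inner face 22 mm from the hinge; when shut its top face is 5 mm above the hinge.
- clip_far_right_tip (a point): Free end of this flap, 62 mm from its hinge (a lip 8 mm high stands on the outer face there; on top when shut).
- salt_jar: Bystander: clear jar of salt with a tan lid, 72 mm wide, 78 mm high; origin centre of underside.
- spice_jar: Bystander: spice jar with a green cap, 46 mm wide, 106 mm high; origin centre of underside.
- ramekin: Bystander: ribbed white ramekin, 99 mm wide, 43 mm high; origin centre of underside.

How it is judged (in metres and radians):
On the way, in this order (a step that is already met when the one before it is completed fails the run):
1. the lid lies flat and square on the box with all four clips still open (horizontal distance between lid and box_rim below 0.008 m and z of lid in the frame of box_rim below 0.004 m and angle between lid's own z axis and vertical below 0.03 rad and angle between the x axis of lid and the x axis of box, either way round below 0.08 rad and value of joint each of clip_near_left, clip_near_right, clip_far_left, clip_far_right below 0.5 rad), for 0.2 s.
2. two diagonally opposite clips are snapped down on the lid, the other two still open (((value of joint each of clip_near_left, clip_far_right above 1.68 rad and value of joint each of clip_near_right, clip_far_left below 0.5 rad) or (value of joint each of clip_near_left, clip_far_right below 0.5 rad and value of joint each of clip_near_right, clip_far_left above 1.68 rad))), for 0.2 s.
At the end, for the whole second after the job is handed in: The lid lies flat on the box at rest, within 8 mm of centred and 0.08 rad (either way round) of square, and all four clips are snapped down on it (each joint above 1.68 rad) (horizontal distance between lid and box_rim below 0.008 m and z of lid in the frame of box_rim below 0.004 m and angle between lid's own z axis and vertical below 0.03 rad and angle between the x axis of lid and the x axis of box, either way round below 0.08 rad and value of joint each of clip_near_left, clip_near_right, clip_far_left, clip_far_right above 1.68 rad and linear speed of lid below 0.02 m/s); the robot touches nothing.
It fails at once if two clips that are not diagonally opposite are shut while the other two are open ((value of joint each of clip_near_left, clip_near_right above 1.68 rad and value of joint each of clip_far_left, clip_far_right below 0.5 rad) or (value of joint each of clip_near_left, clip_far_left above 1.68 rad and value of joint each of clip_near_right, clip_far_right below 0.5 rad) or (value of joint each of clip_near_left, clip_far_left below 0.5 rad and value of joint each of clip_near_right, clip_far_right above 1.68 rad) or (value of joint each of clip_near_left, clip_near_right below 0.5 rad and value of joint each of clip_far_left, clip_far_right above 1.68 rad)).
It fails at once if a jar or the ramekin is moved more than 30 mm (distance of any of salt_jar, spice_jar, ramekin from where it was at the start of the episode above 0.03 m).
It also fails if it takes over 61 s, if anything falls off the work surface, if the arm or the gripper's body presses on something with over 40 N, if the wrist force passes 120 N, or if a joint passes its speed limit or range.

## Working session

There is one attempt and no reset: what is moved stays moved. The work goes in short steps, Python scripts to look and compute and a tool call to move; the robot and the scene stay as the last step left them, time stands still between calls to the robot, and variables do not carry over. Pictures are saved under pics/ and viewed, at most 10 in all, crops included, and the job is handed in when it is done.

Besides the shell and the picture viewer there is one more tool, called after "Call:" by a JSON object that holds its "fn" and its "kwargs", one argument or row to a line. drive_tool: Moves the arm, as the interface text tells. Its arguments: {"type":"object","properties":{"targets":{"type":"array"}},"required":["targets"]}

```bash
mkdir -p pics; python3 - <<'E'
from cell import *
import cv2
print(state(),grip_depth)
for n in("scene","top"):
    c=read_camera(n);cv2.imwrite(f"pics/{n}0.png",c["frame"][:,:,::-1]);print(n,c["fx"],c["fy"],c["cx"],c["cy"],c["R"],c["t"])
E
```

```text
{'t': 0.0, 'joints': array([-1.26662357e+00,  4.91536943e-01,  1.55943814e+00, -1.79747325e-05,
        1.09164750e+00, -1.05575413e-01]), 'qvel': array([-0.00017848,  0.00087165,  0.00217319,  0.00232795, -0.00216027,
       -0.00019725]), 'tau': array([-1.05261501e-03, -6.12641931e+01, -2.58182734e+01,  6.91995327e-02,
        4.82798147e-02, -4.85979820e-05]), 'eef_pos': array([ 248.94962061, -573.03384819,  214.07967777]), 'tcp_rot': array([-3.14056678e+00, -9.26801541e-05,  4.09756417e-01]), 'ft_force': array([1.46981385, 0.17485081, 0.07817312]), 'moment': array([-0.04168335,  0.07757519, -0.0441842 ]), 'grip_force': 0.0, 'opening': 1.0004721605531415} 18.8
scene 471.21463968400155 471.21463968400155 321.21548025659257 196.8029230494713 [[-0.50580276 -0.86262017  0.00707138]
 [-0.55517532  0.31923456 -0.76802972]
 [ 0.6602605  -0.39239741 -0.64037516]] [ 255.8484236   439.01839161 1081.83182802]
top 463.53536566980307 463.53536566980307 320.0881972296043 188.70733338390772 [[-0.01666217 -0.99982999  0.0078973 ]
 [-0.9977652   0.01611557 -0.06484521]
 [ 0.06470692 -0.00896012 -0.99786408]] [ -59.13556353  581.37924355 1336.80016204]
```

View pics/scene0.png

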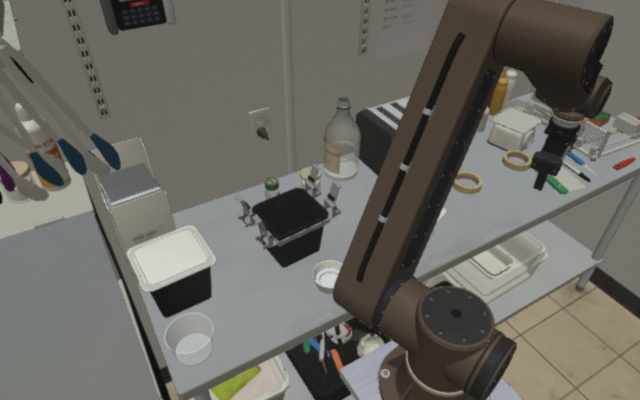

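View pics/top0.png

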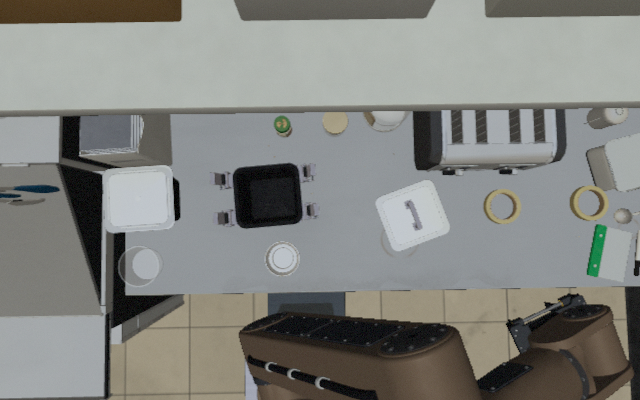

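The top picture shows the box at about (268,195), with clips at (221,180), (223,218), (308,172) and (312,210). The lid is at (412,216) on some round support, with its handle running from about (409,202) to (418,229). I'll enlarge both areas.

```bash
python3 - <<'E'
import cv2,numpy as np
t=cv2.imread("pics/top0.png");s=cv2.imread("pics/scene0.png")
a=cv2.resize(t[155:235,205:325],(800,533),interpolation=cv2.INTER_CUBIC)
b=cv2.resize(t[170:260,365:465],(600,540),interpolation=cv2.INTER_CUBIC)
cv2.imwrite("pics/c1.png",a);cv2.imwrite("pics/c2.png",b)
E
```

```text
(no output)
```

View pics/c1.png

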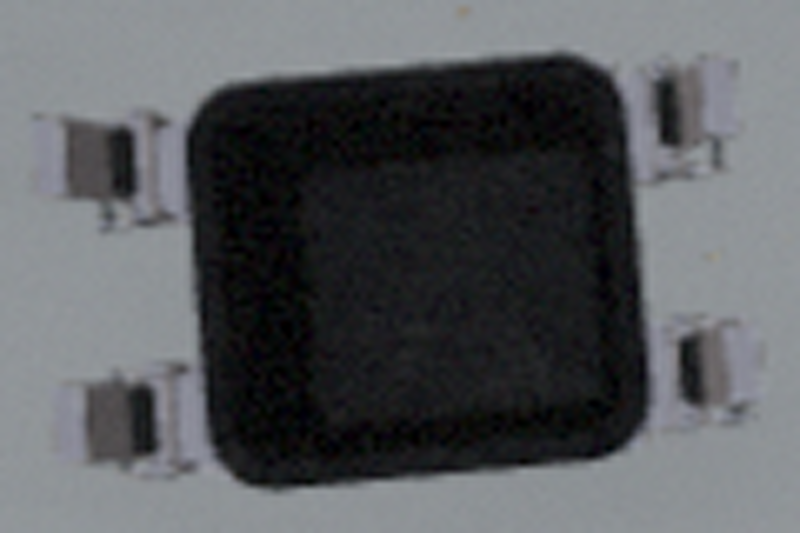

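View pics/c2.png

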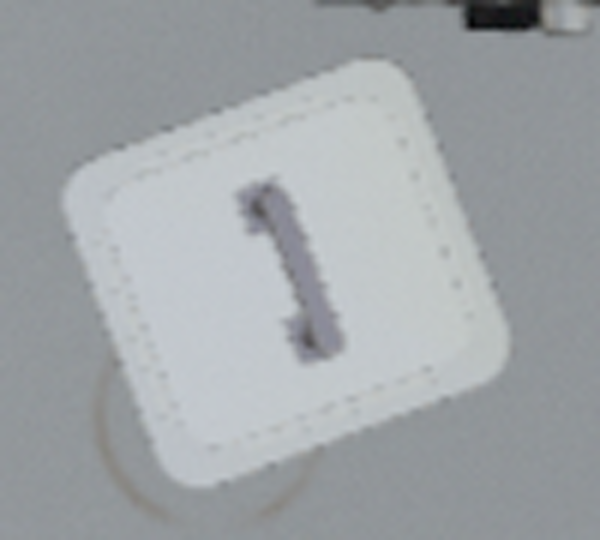

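The box crop shows the rim and four clips, slightly rotated. The lid crop shows the handle from (260,190) to (322,350), with a ring-like outline under the lid's lower left.

```bash
cat > h.py <<'E'
import cv2,numpy as np
from cell import *
from scipy.optimize import least_squares
def ray(c,u,v,z):
    d=c["R"].T@np.array([(u-c["cx"])/c["fx"],(v-c["cy"])/c["fy"],1]);o=-c["R"].T@c["t"]
    return o+d*(z-o[2])/d[2]
def proj(c,X):
    p=np.atleast_2d(X)@c["R"].T+c["t"];return np.c_[c["fx"]*p[:,0]/p[:,2]+c["cx"],c["fy"]*p[:,1]/p[:,2]+c["cy"]]
def blob(m,x0,x1,y0,y1):
    m=cv2.resize(m[y0:y1,x0:x1].astype(np.float32),None,fx=1,fy=1)
    k,_=cv2.findContours((m>0).astype(np.uint8),cv2.RETR_EXTERNAL,cv2.CHAIN_APPROX_NONE)
    return max(k,key=cv2.contourArea).reshape(-1,2)+[x0,y0]
def rect(c,g,lo,hi,roi,z):
    """threshold upsampled gray ; world min-area rect at height z"""
    x0,x1,y0,y1=roi;S=6
    w=cv2.resize(g[y0:y1,x0:x1],None,fx=S,fy=S,interpolation=cv2.INTER_CUBIC)
    w=cv2.inRange(w,lo,hi);w=cv2.morphologyEx(w,cv2.MORPH_OPEN,np.ones((25,25)))
    k,_=cv2.findContours(w,cv2.RETR_EXTERNAL,cv2.CHAIN_APPROX_NONE)
    k=max(k,key=cv2.contourArea).reshape(-1,2);k=(k+.5)/S-.5+[x0,y0]
    P=np.array([ray(c,u,v,z)[:2] for u,v in k],np.float32)
    return cv2.minAreaRect(P),P
E
python3 - <<'E'
from h import *
c=read_camera("top");f=c["frame"];g=cv2.cvtColor(f,cv2.COLOR_RGB2GRAY)
print("table",g[240,200],g[150,380],"lid",g[200,395],g[225,435],"box",g[170,260],g[195,238],g[195,270])
print("box",rect(c,g,0,70,(222,312,155,240),148)[0])
for z in (6,40,60):print("lid",z,rect(c,g,180,255,(365,460,170,260),z)[0])
hs=f.astype(int)
for name,p in dict(spice=(283,126),salt=(335,122),ram=(283,258)).items():print(name,ray(c,*p,{'spice':106,'salt':78,'ram':43}[name]))
for p in [(400.,170.)]:pass
# handle ends from crop
a=ray(c,365+268/6,170+195/6,60);b=ray(c,365+325/6,170+348/6,60);print(a,b,np.linalg.norm(a-b))
E
```

```text
table 152 150 lid 198 198 box 15 19 22
box ((556.947021484375, 72.60662841796875), (161.5157470703125, 175.30409240722656), 4.408727645874023)
lid 6 ((499.5923767089844, -339.05072021484375), (168.77618408203125, 183.00811767578125), 19.561246871948242)
lid 40 ((499.418212890625, -332.01904296875), (164.57571411132812, 178.45338439941406), 19.561241149902344)
lid 60 ((499.3157653808594, -327.88275146484375), (162.1047821044922, 175.7740936279297), 19.56122589111328)
spice [749.74867332  31.56990614 106.        ]
salt [ 764.6469669  -113.40451597   78.        ]
ram [383.02506632  40.30932956  43.        ]
[ 534.3894605  -321.62686941   60.        ] [ 461.89978067 -346.40606685   60.        ] 76.60784756672135
```

The lid lies flat on the table at (499.5, -339) with its x axis at 19.6°. The box is at (557, 72.6), turned 4.4°. I'm moving over the handle.

Call:
{"fn": "drive_tool", "kwargs": {
  "targets": [
    {"jaw": 1,"travel": [0.04,-0.014,0.01],"twist": 0.07},
    {"jaw": 1,"travel": [0.08,-0.028,0.02],"twist": 0.07},
    {"jaw": 1,"travel": [0.12,-0.043,0.03],"twist": 0.07},
    {"jaw": 1,"travel": [0.16,-0.057,0.04],"twist": 0.07},
    {"jaw": 1,"travel": [0.2,-0.071,0.05],"twist": 0.07},
    {"jaw": 1,"travel": [0.24,-0.085,0.06],"twist": 0.07},
    {"jaw": 1,"travel": [0.28,-0.1,0.07],"twist": 0.07},
    {"jaw": 1,"travel": [0.318,-0.113,0.08],"twist": 0.07}
  ]
}}

```text
t: 0.82
eef_pos: [487.2, -350.2, 137.4]
tcp_rot: [-3.142, 0.0, 0.34]
ft_force: [0.2, -1.0, 0.7]
opening: 0.998
grip_force: 0.0
```

```bash
python3 - <<'E'
from h import *
s=state();print(s["t"],s["eef_pos"],s["tcp_rot"],s["qvel"].round(3))
c=read_camera("scene");f=c["frame"];x=proj(c,[[500,-339,25]])[0];print(x,proj(c,[[557,73,148]]))
v=np.vstack([cv2.resize(f[int(x[1])-45:int(x[1])+45,int(x[0])-80:int(x[0])+80],None,fx=5,fy=3.3*1)])
cv2.imwrite("pics/s1.png",cv2.resize(f[100:290,225:500],(800,553),interpolation=cv2.INTER_CUBIC)[:,:,::-1])
E
```

```text
0.8167 [ 487.15172907 -350.16573835  137.37497549] [-3.14154441e+00  8.22777444e-05  3.39652734e-01] [ 0.816  0.258 -0.111 -0.001 -0.151  0.811]
[412.30161501 207.28429528] [[290.01554838 210.81008676]]
```

View pics/s1.png

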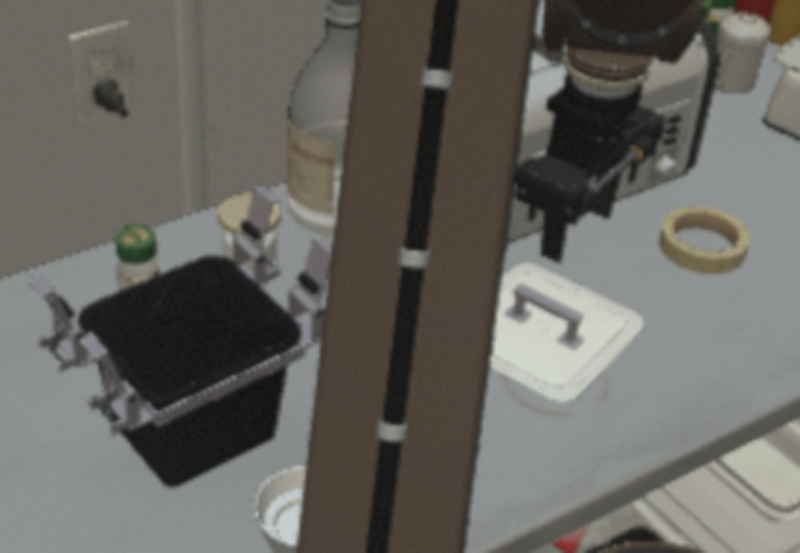

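The scene crop shows the lid with its bar from (517,293) to (581,328). A faint ring under it hints at a clear support, so I'll triangulate the bar to get its height.

```bash
python3 - <<'E'
from h import *
S=read_camera("scene");T=read_camera("top")
k=800/275
def tri(a,b):
    f=lambda X:np.r_[proj(S,X)[0]-a,proj(T,X)[0]-b]
    r=least_squares(f,[500,-339,30]);return r.x.round(1),r.fun.round(1)
s=lambda u,v:np.array([225+u/k,100+v/k]);t=lambda u,v:np.array([365+u/6,170+v/6])
print(tri(s(517,291),t(268,190)),tri(s(581,326),t(325,348)))
# lid corners extremes: right corner in scene (643,325) = ? check by projecting
for z in (0,30,50,60):
    c,s_=np.cos(.3414),np.sin(.3414)
    cen=rect(T,cv2.cvtColor(T["frame"],cv2.COLOR_RGB2GRAY),180,255,(365,460,170,260),z+6)[0]
    P=np.array([[cen[0][0],cen[0][1],z+6]]);x=np.array([c,s_,0]);y=np.array([-s_,c,0])
    C=np.vstack([P+a*85*x+b*92*y for a,b in((1,1),(1,-1),(-1,-1),(-1,1))]);print(z,cen,((proj(S,C)-[225,100])*k).round())
print(state()["eef_pos"])
E
```

```text
(array([ 537.5, -327.4,   33.3]), array([-0.1,  0. ,  0.1,  0.1])) (array([ 460.3, -354.7,   27.8]), array([-0.6,  0. ,  0.4,  0.3]))
0 ((499.51910400390625, -338.7730407714844), (170.57138061523438, 184.75885009765625), 19.562423706054688) [[433. 334.]
 [522. 255.]
 [650. 317.]
 [566. 404.]]
30 ((499.3670959472656, -332.5746765136719), (166.8255615234375, 180.70152282714844), 19.562454223632812) [[431. 316.]
 [521. 237.]
 [651. 298.]
 [565. 386.]]
50 ((499.26568603515625, -328.4423828125), (164.32843017578125, 177.99661254882812), 19.56242561340332) [[429. 303.]
 [521. 225.]
 [652. 286.]
 [565. 373.]]
60 ((499.2149963378906, -326.3763122558594), (163.07981872558594, 176.64419555664062), 19.562435150146484) [[429. 297.]
 [520. 219.]
 [652. 279.]
 [565. 367.]]
[ 487.43207759 -349.50941047  136.90595905]
```

Call:
{"fn": "drive_tool", "kwargs": {
  "targets": [
    {"jaw": 0.6,"travel": [0.0075,-0.003,0.03],"twist": 0},
    {"jaw": 0.6,"travel": [0.015,-0.006,0.06],"twist": 0},
    {"jaw": 0.6,"travel": [0.015,-0.006,0.075],"twist": 0},
    {"jaw": 0.6,"travel": [0.015,-0.006,0.075],"twist": 0},
    {"jaw": 0.6,"travel": [0.015,-0.006,0.075],"twist": 0}
  ]
}}

```text
t: 1.38
eef_pos: [497.5, -342.0, 62.8]
tcp_rot: [-3.141, 0.001, 0.339]
ft_force: [0.2, -0.5, 0.3]
opening: 0.705
grip_force: 0.0
```

Call:
{"fn": "drive_tool", "kwargs": {
  "targets": [
    {"jaw": 0.5,"travel": [0.003,-0.002,0.02],"twist": 0},
    {"jaw": 0.5,"travel": [0.003,-0.002,0.035],"twist": 0},
    {"jaw": 0.5,"travel": [0.003,-0.002,0.043],"twist": 0},
    {"jaw": 0.5,"travel": [0.003,-0.002,0.043],"twist": 0},
    {"jaw": 0.5,"travel": [0.003,-0.002,0.043],"twist": 0}
  ]
}}

```text
t: 1.8
eef_pos: [500.4, -339.0, 20.9]
tcp_rot: [3.141, -0.0, 0.339]
ft_force: [-0.4, -0.0, 0.9]
opening: 0.503
grip_force: 0.0
```

Call:
{"fn": "drive_tool", "kwargs": {
  "targets": [
    {"jaw": 0.05,"travel": [0,0,0.001],"twist": 0},
    {"jaw": 0.05,"travel": [0,0,0.001],"twist": 0},
    {"jaw": 0.05,"travel": [0,0,0.001],"twist": 0},
    {"jaw": 0.05,"travel": [0,0,0.001],"twist": 0},
    {"jaw": 0.05,"travel": [0,0,0.001],"twist": 0},
    {"jaw": 0.05,"travel": [0,0,0.001],"twist": 0},
    {"jaw": 0.05,"travel": [0,0,0.001],"twist": 0},
    {"jaw": 0.05,"travel": [0,0,0.001],"twist": 0}
  ]
}}

```text
t: 2.47
eef_pos: [500.4, -338.3, 19.0]
tcp_rot: [3.141, -0.0, 0.34]
ft_force: [-0.4, 0.8, 3.7]
opening: 0.142
grip_force: 30.0
```

Call:
{"fn": "drive_tool", "kwargs": {
  "targets": [
    {"jaw": 0.05,"travel": [0,0,-0.02],"twist": 0},
    {"jaw": 0.05,"travel": [0,0,-0.055],"twist": 0},
    {"jaw": 0.05,"travel": [0,0,-0.095],"twist": 0},
    {"jaw": 0.05,"travel": [0,0,-0.135],"twist": 0},
    {"jaw": 0.05,"travel": [0,0,-0.175],"twist": 0},
    {"jaw": 0.05,"travel": [0,0,-0.215],"twist": 0},
    {"jaw": 0.05,"travel": [0,0,-0.25],"twist": 0},
    {"jaw": 0.05,"travel": [0,0,-0.27],"twist": 0}
  ]
}}

```text
t: 3.13
eef_pos: [500.7, -338.5, 293.0]
tcp_rot: [3.138, -0.002, 0.34]
ft_force: [-0.1, 0.5, -1.3]
opening: 0.149
grip_force: 30.0
```

```bash
python3 - <<'E'
from h import *
s=state();print(s["eef_pos"],s["tcp_rot"],s["opening"],s["ft_force"],s["qvel"].round(2))
T=read_camera("top");print(rect(T,cv2.cvtColor(T["frame"],cv2.COLOR_RGB2GRAY),180,255,(340,480,150,290),s["eef_pos"][2]-13)[0])
cv2.imwrite("pics/t2.png",T["frame"][:,:,::-1])
E
```

```text
[ 500.6868328  -338.45987216  293.04297655] [ 3.13778160e+00 -2.17607786e-03  3.39903363e-01] 0.14884112704899025 [-0.06628362  0.52663673 -1.28634675] [-0.   -0.15 -0.31 -0.    0.48  0.  ]
((546.4404296875, -295.43572998046875), (98.0107192993164, 206.6886444091797), 52.047325134277344)
```

Call:
{"fn": "drive_tool", "kwargs": {
  "targets": [
    {"jaw": 0.05,"travel": [0.007,-0.013,0],"twist": 0},
    {"jaw": 0.05,"travel": [0.021,-0.04,0],"twist": 0},
    {"jaw": 0.05,"travel": [0.036,-0.07,0],"twist": 0},
    {"jaw": 0.05,"travel": [0.052,-0.1,0],"twist": 0},
    {"jaw": 0.05,"travel": [0.068,-0.13,0],"twist": 0},
    {"jaw": 0.05,"travel": [0.083,-0.16,0],"twist": 0},
    {"jaw": 0.05,"travel": [0.099,-0.19,0],"twist": 0},
    {"jaw": 0.05,"travel": [0.115,-0.22,0],"twist": 0}
  ]
}}

```text
t: 3.85
eef_pos: [534.7, -90.1, 287.2]
tcp_rot: [-3.14, 0.002, 0.34]
ft_force: [1.1, -0.2, -1.3]
opening: 0.146
grip_force: 30.0
```

Call:
{"fn": "drive_tool", "kwargs": {
  "targets": [
    {"jaw": 0.05,"travel": [0.013,-0.025,0],"twist": 0.04},
    {"jaw": 0.05,"travel": [0.027,-0.052,0],"twist": 0.09},
    {"jaw": 0.05,"travel": [0.041,-0.08,0],"twist": 0.14},
    {"jaw": 0.05,"travel": [0.055,-0.107,0],"twist": 0.19},
    {"jaw": 0.05,"travel": [0.067,-0.13,0],"twist": 0.23},
    {"jaw": 0.05,"travel": [0.074,-0.144,0],"twist": 0.262},
    {"jaw": 0.05,"travel": [0.076,-0.148,0],"twist": 0.262},
    {"jaw": 0.05,"travel": [0.076,-0.148,0],"twist": 0.262}
  ]
}}

```text
t: 4.52
eef_pos: [557.1, 73.7, 287.4]
tcp_rot: [-3.141, 0.002, 0.081]
ft_force: [-0.3, 0.2, -1.4]
opening: 0.145
grip_force: 30.0
```

```bash
python3 - <<'E'
from h import *
s=state();print(s["eef_pos"],s["tcp_rot"],s["opening"],s["ft_force"],s["qvel"].round(2))
T=read_camera("scene");cv2.imwrite("pics/s2.png",cv2.resize(T["frame"][60:300,180:440],(780,720*10//12),interpolation=cv2.INTER_CUBIC)[:,:,::-1])
E
```

```text
[557.05298823  73.68461046 287.39746678] [-3.14143469e+00  2.40506435e-03  8.05786339e-02] 0.1447795346463263 [-0.30566054  0.2127685  -1.42877078] [-0.04 -0.01 -0.   -0.01  0.   -0.03]
```

View pics/s2.png

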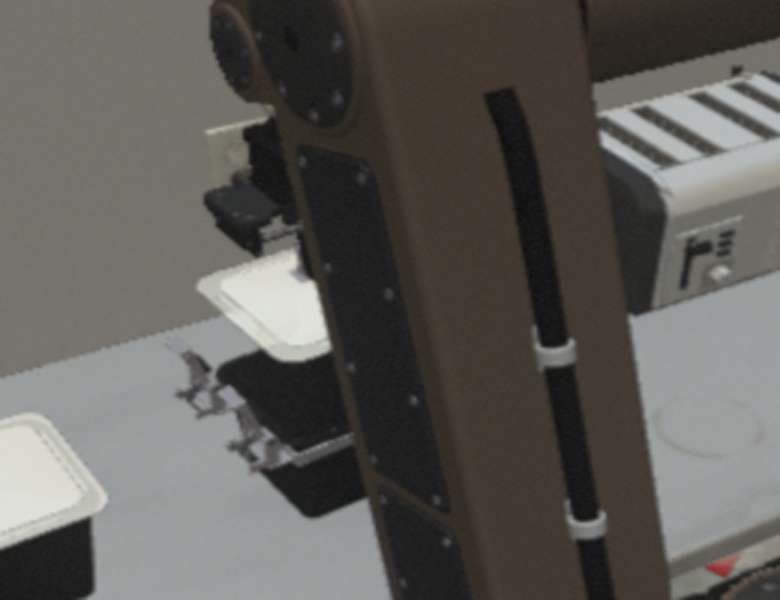

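The picture shows the lid held level above the box, between the raised clips. I'm lowering it.

Call:
{"fn": "drive_tool", "kwargs": {
  "targets": [
    {"jaw": 0.05,"travel": [0.001,0.001,0.01],"twist": 0.004},
    {"jaw": 0.05,"travel": [0.001,0.001,0.03],"twist": 0.004},
    {"jaw": 0.05,"travel": [0.001,0.001,0.05],"twist": 0.004},
    {"jaw": 0.05,"travel": [0.001,0.001,0.07],"twist": 0.004},
    {"jaw": 0.05,"travel": [0.001,0.001,0.09],"twist": 0.004},
    {"jaw": 0.05,"travel": [0.001,0.001,0.105],"twist": 0.004},
    {"jaw": 0.05,"travel": [0.001,0.001,0.112],"twist": 0.004},
    {"jaw": 0.05,"travel": [0.001,0.001,0.115],"twist": 0.004}
  ]
}}

```text
t: 5.23
eef_pos: [558.3, 70.5, 172.2]
tcp_rot: [-3.142, 0.002, 0.073]
ft_force: [-0.7, -0.7, -2.2]
opening: 0.145
grip_force: 30.0
```

Call:
{"fn": "drive_tool", "kwargs": {
  "targets": [
    {"jaw": 0.05,"travel": [0,0,0.001],"twist": 0},
    {"jaw": 0.05,"travel": [0,0,0.002],"twist": 0},
    {"jaw": 0.05,"travel": [0,0,0.003],"twist": 0},
    {"jaw": 0.05,"travel": [0,0,0.004],"twist": 0},
    {"jaw": 0.05,"travel": [0,0,0.0045],"twist": 0},
    {"jaw": 0.05,"travel": [0,0,0.0045],"twist": 0}
  ]
}}

```text
t: 5.73
eef_pos: [558.9, 71.5, 169.6]
tcp_rot: [3.141, -0.0, 0.074]
ft_force: [0.4, 1.5, -2.0]
opening: 0.14
grip_force: 30.0
```

Call:
{"fn": "drive_tool", "kwargs": {
  "targets": [
    {"jaw": 0.05,"travel": [-0.001,-0.001,0.001],"twist": -0.003},
    {"jaw": 0.05,"travel": [-0.001,-0.001,0.002],"twist": -0.003},
    {"jaw": 0.05,"travel": [-0.001,-0.001,0.0025],"twist": -0.003},
    {"jaw": 0.05,"travel": [-0.001,-0.001,0.0025],"twist": -0.003},
    {"jaw": 0.05,"travel": [-0.001,-0.001,0.0025],"twist": -0.003}
  ]
}}

```text
t: 6.15
eef_pos: [557.7, 72.5, 167.0]
tcp_rot: [-3.142, 0.0, 0.077]
ft_force: [-2.6, 0.6, 2.1]
opening: 0.147
grip_force: 30.0
```

Contact has been made on target. I'm releasing to a modest opening and rising.

Call:
{"fn": "drive_tool", "kwargs": {
  "targets": [
    {"jaw": 0.4,"travel": [0,0,0],"twist": 0},
    {"jaw": 0.4,"travel": [0,0,0],"twist": 0},
    {"jaw": 0.4,"travel": [0,0,0],"twist": 0},
    {"jaw": 0.4,"travel": [0,0,0],"twist": 0},
    {"jaw": 0.4,"travel": [0,0,-0.01],"twist": 0},
    {"jaw": 0.4,"travel": [0,0,-0.03],"twist": 0},
    {"jaw": 0.4,"travel": [0,0,-0.06],"twist": 0},
    {"jaw": 0.4,"travel": [0,0,-0.09],"twist": 0}
  ]
}}

```text
t: 6.82
eef_pos: [557.5, 72.3, 258.3]
tcp_rot: [3.142, 0.001, 0.077]
ft_force: [-0.1, 0.0, 0.5]
opening: 0.4
grip_force: 0.0
```

Call:
{"fn": "drive_tool", "kwargs": {
  "targets": [
    {"jaw": 0,"travel": [-0.02,0,-0.01],"twist": 0},
    {"jaw": 0,"travel": [-0.05,0,-0.02],"twist": 0},
    {"jaw": 0,"travel": [-0.08,0,-0.02],"twist": 0},
    {"jaw": 0,"travel": [-0.11,0,-0.02],"twist": 0},
    {"jaw": 0,"travel": [-0.13,0,-0.02],"twist": 0},
    {"jaw": 0,"travel": [-0.13,0,-0.02],"twist": 0}
  ]
}}

```text
t: 7.32
eef_pos: [425.1, 62.4, 277.9]
tcp_rot: [3.141, -0.0, 0.077]
ft_force: [1.2, -0.3, 1.3]
opening: 0.044
grip_force: 0.0
```

```bash
python3 - <<'E'
from h import *
s=state();print(s["t"],s["eef_pos"],s["tcp_rot"],s["opening"],s["ft_force"])
T=read_camera("top");g=cv2.cvtColor(T["frame"],cv2.COLOR_RGB2GRAY)
print(rect(T,g,180,255,(222,312,155,240),154)[0])
cv2.imwrite("pics/t3.png",cv2.resize(T["frame"][140:260,180:340],(800,600),interpolation=cv2.INTER_CUBIC)[:,:,::-1])
E
```

```text
7.3167 [425.0858013   62.36040213 277.93532185] [ 3.14144771e+00 -4.26087695e-04  7.69656170e-02] 0.04369895408186256 [ 1.219265   -0.25131511  1.30550602]
((557.0000610351562, 70.55142974853516), (136.8066864013672, 150.92431640625), 4.442449569702148)
```

View pics/t3.png

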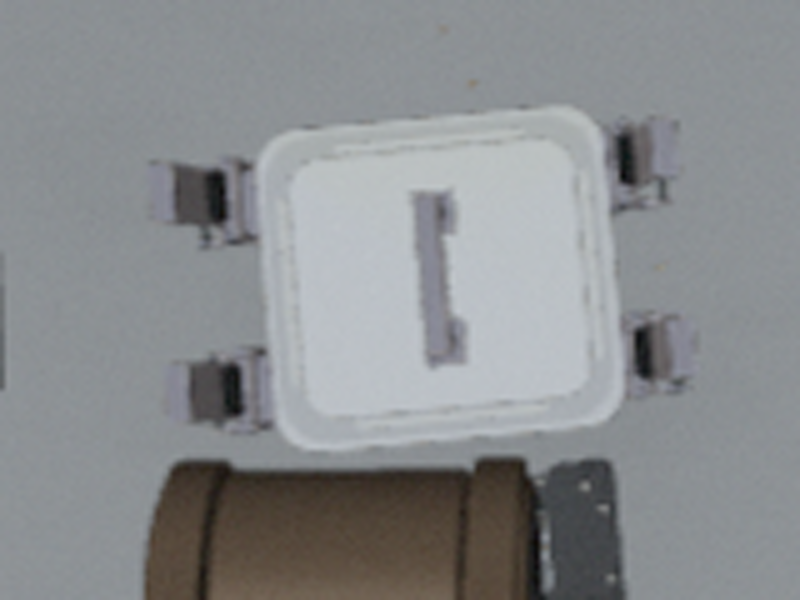

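The picture shows the lid square on the rim with its handle parallel to the clips, and all four clips open. I'll check its centring numerically.

```bash
python3 - <<'E'
from h import *
T=read_camera("top");g=cv2.GaussianBlur(cv2.cvtColor(T["frame"],cv2.COLOR_RGB2GRAY),(0,0),.7).astype(float)
# sample profiles in the lid plane along box y and x, averaged between clips
y0=np.radians(4.42);ex=np.array([np.cos(y0),np.sin(y0)]);ey=np.array([-ex[1],ex[0]]);o=np.array([557,72.6])
def prof(a,b,off):
    s=np.arange(70,115,.5)
    for sg in(1,-1):
        v=[]
        for q in s:
            P=np.array([[*(o+a*sg*q+b*w),154] for w in off]);p=proj(T,P).astype(np.float32)
            v.append(cv2.remap(g.astype(np.float32),p[:,0],p[:,1],cv2.INTER_LINEAR).mean())
        v=np.array(v);d=-np.gradient(v);print(sg,"edge",s[np.argmax(d)],v[::8].round())
print("y");prof(ey,ex,np.arange(-20,21,2));print("x");prof(ex,ey,np.arange(-50,51,4))
P=lambda u,v:ray(T,180+u/5-.4,140+v/5-.4,192)
print((P(433,190)+P(440,365))/2)
E
```

```text
y
1 edge 91.0 [190. 180. 180. 176. 175. 164. 145. 142. 143. 143. 143. 143.]
-1 edge 93.5 [192. 186. 177. 181. 176. 177. 158. 144. 143. 143. 143. 143.]
x
1 edge 84.5 [178. 179. 174. 173. 152. 145. 145. 144. 144. 144. 145. 145.]
-1 edge 95.5 [179. 181. 175. 177. 156. 140. 115.  75.  59.  57.  59.  60.]
[555.10313024  68.60522167 192.        ]
```

Lid centred within about 1.5 mm, so on to the near-left clip.

Call:
{"fn": "drive_tool", "kwargs": {
  "targets": [
    {"jaw": 0,"travel": [0.02,-0.035,0],"twist": 0},
    {"jaw": 0,"travel": [0.04,-0.07,0],"twist": 0},
    {"jaw": 0,"travel": [0.06,-0.105,0],"twist": 0},
    {"jaw": 0,"travel": [0.08,-0.14,0],"twist": 0},
    {"jaw": 0,"travel": [0.082,-0.16,0],"twist": 0},
    {"jaw": 0,"travel": [0.082,-0.16,0.02],"twist": 0},
    {"jaw": 0,"travel": [0.082,-0.16,0.05],"twist": 0},
    {"jaw": 0,"travel": [0.082,-0.16,0.076],"twist": 0}
  ]
}}

```text
t: 8.08
eef_pos: [498.6, 229.1, 199.4]
tcp_rot: [-3.142, -0.001, 0.078]
ft_force: [-0.8, 0.2, -0.4]
opening: 0.007
grip_force: 0.0
```

Call:
{"fn": "drive_tool", "kwargs": {
  "targets": [
    {"jaw": 0,"travel": [0,0.012,0],"twist": 0},
    {"jaw": 0,"travel": [0,0.024,0],"twist": 0},
    {"jaw": 0,"travel": [0,0.036,0],"twist": 0},
    {"jaw": 0,"travel": [0,0.048,0],"twist": 0},
    {"jaw": 0,"travel": [0,0.06,0],"twist": 0},
    {"jaw": 0,"travel": [0,0.072,0],"twist": 0},
    {"jaw": 0,"travel": [0,0.084,0],"twist": 0},
    {"jaw": 0,"travel": [0,0.092,0],"twist": 0}
  ]
}}

```text
t: 8.75
eef_pos: [504.9, 134.7, 201.2]
tcp_rot: [3.141, -0.001, 0.076]
ft_force: [-0.5, 0.4, -0.5]
opening: 0.008
grip_force: 0.0
```

Call:
{"fn": "drive_tool", "kwargs": {
  "targets": [
    {"jaw": 0,"travel": [0,0,0],"twist": 0},
    {"jaw": 0,"travel": [0,0,0],"twist": 0}
  ]
}}

```text
t: 8.92
eef_pos: [504.8, 136.0, 201.0]
tcp_rot: [3.142, -0.0, 0.076]
ft_force: [0.6, 0.3, -0.2]
opening: 0.004
grip_force: 0.0
```

Call:
{"fn": "drive_tool", "kwargs": {
  "targets": [
    {"jaw": 0,"travel": [0,0,-0.035],"twist": 0},
    {"jaw": 0,"travel": [0,0,-0.07],"twist": 0},
    {"jaw": 0,"travel": [0.013,0.03,-0.075],"twist": 0},
    {"jaw": 0,"travel": [0.028,0.065,-0.075],"twist": 0},
    {"jaw": 0,"travel": [0.043,0.1,-0.075],"twist": 0},
    {"jaw": 0,"travel": [0.058,0.135,-0.075],"twist": 0},
    {"jaw": 0,"travel": [0.073,0.17,-0.075],"twist": 0},
    {"jaw": 0,"travel": [0.088,0.205,-0.075],"twist": 0}
  ]
}}

```text
t: 9.58
eef_pos: [608.9, -62.3, 275.9]
tcp_rot: [3.142, -0.0, 0.078]
ft_force: [-0.5, 1.0, -0.7]
opening: 0.008
grip_force: 0.0
```

Call:
{"fn": "drive_tool", "kwargs": {
  "targets": [
    {"jaw": 0,"travel": [0.009,0.02,0],"twist": 0},
    {"jaw": 0,"travel": [0.009,0.02,0],"twist": 0},
    {"jaw": 0,"travel": [0.009,0.02,0.03],"twist": 0},
    {"jaw": 0,"travel": [0.009,0.02,0.06],"twist": 0},
    {"jaw": 0,"travel": [0.009,0.02,0.075],"twist": 0},
    {"jaw": 0,"travel": [0.009,0.02,0.075],"twist": 0}
  ]
}}

```text
t: 10.08
eef_pos: [617.1, -79.0, 197.4]
tcp_rot: [-3.14, 0.006, 0.078]
ft_force: [-0.2, 0.8, -0.1]
opening: 0.005
grip_force: 0.0
```

Call:
{"fn": "drive_tool", "kwargs": {
  "targets": [
    {"jaw": 0,"travel": [0,-0.012,0],"twist": 0},
    {"jaw": 0,"travel": [0,-0.024,0],"twist": 0},
    {"jaw": 0,"travel": [0,-0.036,0],"twist": 0},
    {"jaw": 0,"travel": [0,-0.048,0],"twist": 0},
    {"jaw": 0,"travel": [0,-0.06,0],"twist": 0},
    {"jaw": 0,"travel": [0,-0.072,0],"twist": 0},
    {"jaw": 0,"travel": [0,-0.084,0],"twist": 0},
    {"jaw": 0,"travel": [0,-0.092,0],"twist": 0}
  ]
}}

```text
t: 10.75
eef_pos: [611.4, 13.2, 200.9]
tcp_rot: [-3.141, 0.0, 0.078]
ft_force: [-0.9, 0.0, 1.2]
opening: 0.004
grip_force: 0.0
```

Call:
{"fn": "drive_tool", "kwargs": {
  "targets": [
    {"jaw": 0,"travel": [0,0,-0.035],"twist": 0},
    {"jaw": 0,"travel": [0,0,-0.07],"twist": 0},
    {"jaw": 0,"travel": [-0.03,-0.01,-0.075],"twist": 0},
    {"jaw": 0,"travel": [-0.065,-0.021,-0.075],"twist": 0},
    {"jaw": 0,"travel": [-0.1,-0.032,-0.075],"twist": 0},
    {"jaw": 0,"travel": [-0.135,-0.043,-0.075],"twist": 0},
    {"jaw": 0,"travel": [-0.165,-0.055,-0.075],"twist": 0},
    {"jaw": 0,"travel": [-0.182,-0.063,-0.075],"twist": 0}
  ]
}}

```text
t: 11.42
eef_pos: [422.1, 61.0, 276.0]
tcp_rot: [-3.141, 0.0, 0.077]
ft_force: [1.3, 0.3, 0.3]
opening: 0.009
grip_force: 0.0
```

```bash
python3 - <<'E'
from h import *
s=state();print(s["t"],s["eef_pos"],s["tcp_rot"])
T=read_camera("top")
cv2.imwrite("pics/t4.png",cv2.resize(T["frame"][140:260,180:340],(800,600),interpolation=cv2.INTER_CUBIC)[:,:,::-1])
E
```

```text
11.4167 [422.14613453  61.04795942 275.9585497 ] [-3.14141895e+00  4.53797563e-04  7.69763599e-02]
```

View pics/t4.png

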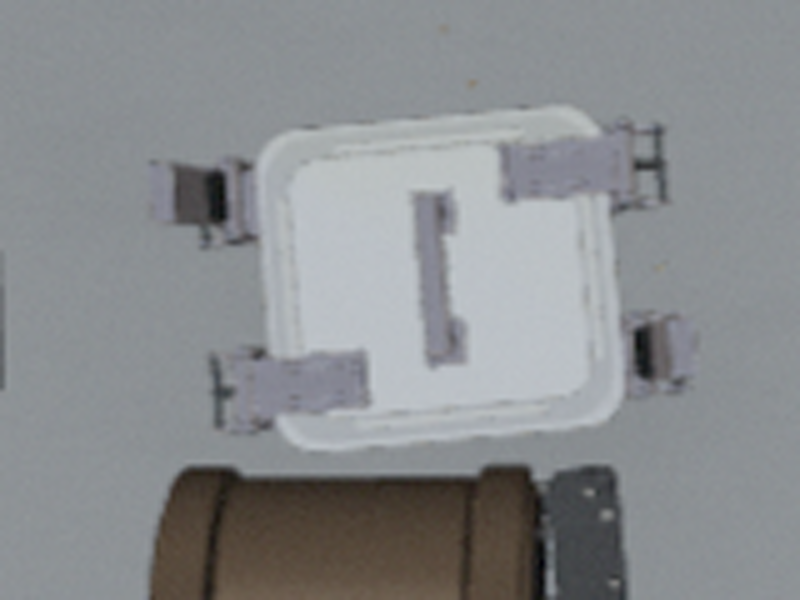

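The picture shows near-left (300,385) and far-right (570,165) lying flat on the lid, the other two still standing, and the lid unmoved. Near-right comes next.

Call:
{"fn": "drive_tool", "kwargs": {
  "targets": [
    {"jaw": 0,"travel": [0.02,0.035,0],"twist": 0},
    {"jaw": 0,"travel": [0.04,0.07,0],"twist": 0},
    {"jaw": 0,"travel": [0.06,0.105,0],"twist": 0},
    {"jaw": 0,"travel": [0.08,0.14,0],"twist": 0},
    {"jaw": 0,"travel": [0.085,0.156,0],"twist": 0},
    {"jaw": 0,"travel": [0.085,0.156,0.02],"twist": 0},
    {"jaw": 0,"travel": [0.085,0.156,0.05],"twist": 0},
    {"jaw": 0,"travel": [0.085,0.156,0.075],"twist": 0}
  ]
}}

```text
t: 12.13
eef_pos: [522.2, -89.1, 199.6]
tcp_rot: [3.141, -0.0, 0.076]
ft_force: [0.6, 0.5, -0.2]
opening: 0.003
grip_force: 0.0
```

Call:
{"fn": "drive_tool", "kwargs": {
  "targets": [
    {"jaw": 0,"travel": [0,-0.012,0],"twist": 0},
    {"jaw": 0,"travel": [0,-0.024,0],"twist": 0},
    {"jaw": 0,"travel": [0,-0.036,0],"twist": 0},
    {"jaw": 0,"travel": [0,-0.048,0],"twist": 0},
    {"jaw": 0,"travel": [0,-0.06,0],"twist": 0},
    {"jaw": 0,"travel": [0,-0.072,0],"twist": 0},
    {"jaw": 0,"travel": [0,-0.084,0],"twist": 0},
    {"jaw": 0,"travel": [0,-0.09,0],"twist": 0}
  ]
}}

```text
t: 12.8
eef_pos: [514.9, 2.8, 201.2]
tcp_rot: [-3.141, -0.0, 0.078]
ft_force: [-0.3, 0.2, 0.4]
opening: 0.005
grip_force: 0.0
```

Call:
{"fn": "drive_tool", "kwargs": {
  "targets": [
    {"jaw": 0,"travel": [0,0,-0.035],"twist": 0},
    {"jaw": 0,"travel": [0,0,-0.07],"twist": 0},
    {"jaw": 0,"travel": [0,0,-0.075],"twist": 0},
    {"jaw": 0,"travel": [0,0,-0.075],"twist": 0}
  ]
}}

```text
t: 13.13
eef_pos: [515.8, 1.2, 277.9]
tcp_rot: [3.141, -0.004, 0.077]
ft_force: [-0.9, -0.5, 0.0]
opening: 0.005
grip_force: 0.0
```

Call:
{"fn": "drive_tool", "kwargs": {
  "targets": [
    {"jaw": 0,"travel": [0.014,-0.032,0],"twist": 0},
    {"jaw": 0,"travel": [0.029,-0.067,0],"twist": 0},
    {"jaw": 0,"travel": [0.044,-0.102,0],"twist": 0},
    {"jaw": 0,"travel": [0.059,-0.137,0],"twist": 0},
    {"jaw": 0,"travel": [0.074,-0.172,0],"twist": 0},
    {"jaw": 0,"travel": [0.089,-0.207,0],"twist": 0},
    {"jaw": 0,"travel": [0.097,-0.226,0],"twist": 0},
    {"jaw": 0,"travel": [0.097,-0.226,0],"twist": 0}
  ]
}}

```text
t: 13.8
eef_pos: [594.6, 237.4, 273.2]
tcp_rot: [-3.142, 0.003, 0.08]
ft_force: [0.5, 0.9, -0.7]
opening: 0.002
grip_force: 0.0
```

Call:
{"fn": "drive_tool", "kwargs": {
  "targets": [
    {"jaw": 0,"travel": [0,0,0.03],"twist": 0},
    {"jaw": 0,"travel": [0,0,0.06],"twist": 0},
    {"jaw": 0,"travel": [0,0,0.076],"twist": 0},
    {"jaw": 0,"travel": [0,0,0.076],"twist": 0}
  ]
}}

```text
t: 14.13
eef_pos: [592.4, 232.6, 194.9]
tcp_rot: [3.14, 0.008, 0.076]
ft_force: [-0.2, 0.5, 0.1]
opening: 0.001
grip_force: 0.0
```

Call:
{"fn": "drive_tool", "kwargs": {
  "targets": [
    {"jaw": 0,"travel": [0,0.012,0],"twist": 0},
    {"jaw": 0,"travel": [0,0.024,0],"twist": 0},
    {"jaw": 0,"travel": [0,0.036,0],"twist": 0},
    {"jaw": 0,"travel": [0,0.048,0],"twist": 0},
    {"jaw": 0,"travel": [0,0.06,0],"twist": 0},
    {"jaw": 0,"travel": [0,0.072,0],"twist": 0},
    {"jaw": 0,"travel": [0,0.084,0],"twist": 0},
    {"jaw": 0,"travel": [0,0.092,0],"twist": 0}
  ]
}}

```text
t: 14.8
eef_pos: [601.7, 140.0, 200.0]
tcp_rot: [3.141, -0.0, 0.076]
ft_force: [-0.4, -0.1, 0.1]
opening: 0.001
grip_force: 0.0
```

Call:
{"fn": "drive_tool", "kwargs": {
  "targets": [
    {"jaw": 0,"travel": [0,0,-0.035],"twist": 0},
    {"jaw": 0,"travel": [0,0,-0.07],"twist": 0},
    {"jaw": 0,"travel": [-0.03,0.01,-0.075],"twist": 0},
    {"jaw": 0,"travel": [-0.065,0.021,-0.075],"twist": 0},
    {"jaw": 0,"travel": [-0.1,0.032,-0.075],"twist": 0},
    {"jaw": 0,"travel": [-0.135,0.043,-0.075],"twist": 0},
    {"jaw": 0,"travel": [-0.165,0.055,-0.075],"twist": 0},
    {"jaw": 0,"travel": [-0.182,0.063,-0.075],"twist": 0}
  ]
}}

```text
t: 15.47
eef_pos: [422.0, 64.2, 274.9]
tcp_rot: [3.141, 0.0, 0.077]
ft_force: [0.9, -0.9, 0.3]
opening: 0.003
grip_force: 0.0
```

Call:
{"fn": "drive_tool", "kwargs": {
  "targets": [
    {"jaw": 0,"travel": [0,0,0],"twist": 0},
    {"jaw": 0,"travel": [0,0,0],"twist": 0},
    {"jaw": 0,"travel": [0,0,0],"twist": 0}
  ]
}}

```text
t: 15.72
eef_pos: [425.7, 65.0, 275.1]
tcp_rot: [3.141, -0.001, 0.076]
ft_force: [-0.4, 0.6, -0.6]
opening: 0.007
grip_force: 0.0
```

```bash
python3 - <<'E'
from h import *
s=state();print(s["t"],s["eef_pos"],s["tcp_rot"])
T=read_camera("top")
cv2.imwrite("pics/t5.png",cv2.resize(T["frame"][100:280,180:420],(800,600),interpolation=cv2.INTER_CUBIC)[:,:,::-1])
E
```

```text
15.7167 [425.68093167  65.01338418 275.11298099] [ 3.14146131e+00 -1.02886945e-03  7.63965991e-02]
```

View pics/t5.png

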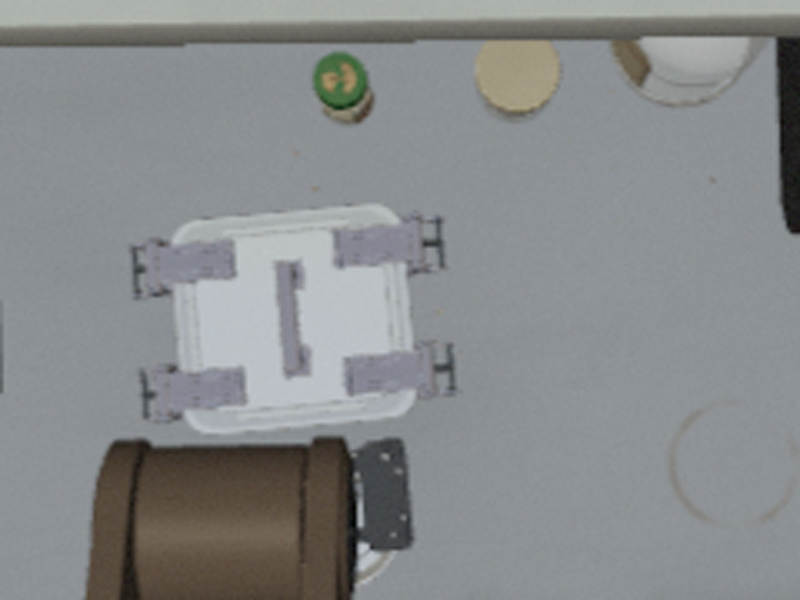

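The picture shows all four clips flat on the lid at (195,262), (378,243), (205,388) and (385,372). The lid is square and the jars are in place.

```bash
python3 -c "
from cell import *
print(job_done())"
```

```text
the job is handed in; nothing more can be done
None
```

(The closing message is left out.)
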